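# Close the chilled sample bay

### The arm

A 7-joint arm with a two-finger parallel gripper is mounted at the origin on the work surface. World frame = base frame: x ahead of the robot, y to its left, z up, the work surface at z = 0. Lengths are in m, angles in degrees, forces in N, time in s.
With the tool pointing down it reaches from about 0.4 to 0.85 m from the base axis. Payload 4.5 kg.
Tool frame: the origin (TCP) lies between the finger pads; the fingertips stand 17 mm ahead of it and the grasp point (between the pads) lies 2 mm behind it; z points along the fingers, y is the line along which they close (so a half turn about z gives the same grasp; the last joint's range is limited). The gripper opens to 88 mm and grips with 3 to 60 N. Pads are 18 mm wide; open, the fingers measure 123 mm over their backs; the gripper's body (75 mm by 187 mm) begins 45 mm behind the grasp point.
Start: joints at [74.931, 39.483, -11.15, 89.685, 9.013, 51.709, -12.324], TCP at [0.183, -0.598, 0.256] pointing down, gripper open.
Joint ranges: [-172.22, 172.22], [-26.19, 119.32], [-84.43, 86.54], [7.71, 146.69], [-57.33, 237.33], [2.42, 119.75], [-152.13, 152.13]. Speed limits (degrees/s): [147.25, 147.25, 180, 180, 180, 180, 180].

### API

Orientations are given as [roll, pitch, yaw] about the fixed x, y, z axes, in that order (R = Rz(yaw) Ry(pitch) Rx(roll)).
In Python, from bench import bot gives the robot as it stands.
- The arm moves only by the tool send_rows, never from a script. Its argument "rows" is a list of rows, each a list of 7 numbers: the turn, a rotation vector about the world's x, y, z in rad, then the shift along the world's x, y, z in cm, then the finger opening in cm, from 0 to 8.81. In form: [[ax, ay, az, x, y, z, grip], ...]. A call has 1 to 5 rows; each row is the pose to reach, as a shift and turn from the pose commanded when the call began; what a row does not reach only later rows make up. A row lasts 1/12 s, in which the tool goes at most 41.7 mm and 7.16 degrees, less where a joint would pass 70% of its speed; a pose out of reach is approached as far as the arm can. A call with a gripper value outside its range is refused whole. The fingers move at their own pace and stop on an object; "force" is the grip in N (left out, the last holds). Time passes only in rows, so rows that repeat a pose let the fingers close. It gives the time, the measured TCP pose, the force, the opening and the grip force at its end, in the units of the state.
- bot.observe(): the state, without advancing time (a new reading comes with each control period).
- bot.read_camera(name): name is "side" or "top" or "wrist"; returns the picture (400x640x3 uint8, blue, green, red); there is no depth.
- bot.camera_info(name): a dict with "fx", "fy", "cx", "cy" (pixels), "extrinsics" (4x4, takes a point from camera to world coordinates). Camera axes: x right, y up, looking along -z (the intrinsics and any distortion apply to the point x, -y, -z); pixel columns grow to the right and rows downward; lengths in m; the calibration is good to about 2 mm. A picture is of the moment at which its call begins: read the wrist's pose just before it. camera_info takes no time and is no camera call; for the wrist camera it gives the pose at the moment of the call.
- bot.hand_in(): hands the job in; it is judged then, once.
The state is a dict: "clock": time; "joint_pos": joint angles; "qd": joint speeds; "joint_efforts": joint torques, N m; "eef_pos": TCP position; "orientation": TCP orientation; "ft_force": force on the tool from outside, world axes, zero at the start; "moment": the same for the moment, N m; "opening": opening from 0.0 (shut) to 1.0 (fully open); "gripper_force": force on a finger pad.
Only numpy, scipy, OpenCV 4.12 (cv2) and the standard library are available. Lean on these libraries where they do the work, as an engineer would, in place of code of your own. Each camera call takes 0.05 s, during which the arm holds its last target. There are 200 camera calls.

### The job

Clear the orange divider out of the white sample bay and stand it on edge, fully down and centred, in the rack's free slot (the one with the green strip). Then lay the blue cover in the bay's opening without dropping it, and press it down until both ends are fully home: level and flush with the rim. Leave the grey dividers, the bottle and the beaker where they stand.

Things in the scene. Friction and masses are not known exactly. Their poses are not given: they have to be found in the camera images.
- bay: white fixed box, 150 (x) x 220 (y) x 60 mm high, open at the top; opening 108 (x) x 178 (y) mm. Origin at the centre of its underside, z up, y along its length. Its inner floor is 8 mm above the origin; low capped cups reach 34 mm. A black rubber seal bar (104 x 22 mm) lies across each end of the opening, centred 75 mm either side of the middle along y; the cover rests on the two bars.
- bay_mouth (a point): centre of the bay's opening at rim height, 60 mm above the bay's origin; axes as the bay's
- seal_left (a joint): how far the seal bar at the bay's +y end has sunk, m: 0 = fully raised (its top 5 mm below the rim), 0.009 = fully home (14 mm below the rim). It slides stiffly (about 6 N of pressing moves it) and stays where it is left.
- seal_right (a joint): the same for the seal bar at the bay's -y end
- cover: blue slab 100 (x) x 170 (y) x 14 mm thick with a white handle ridge on top in the middle, 16 mm wide (x), 76 mm long (y), rising from 14 to 42 mm above the underside. Lies flat on the table at first. Origin at the centre of its underside, z up; either way round fits. About 0.35 kg.
- cover_left (a point): pressing spot (grey disc) on the cover's top face, 65 mm from its middle along +y, 14 mm above its underside
- cover_right (a point): pressing spot (grey disc) on the cover's top face, 65 mm from its middle along -y
- divider: orange plate 10 mm thick (x), 110 mm long (y), 80 mm high (z), with a white stripe on its faces; stands on edge between two ribs on the bay's floor, length along the bay's y, rising 28 mm above the rim. Origin at the middle of its lower edge. About 0.12 kg.
- rack: fixed dark steel rack, base 134 (x) x 122 (y) x 8 mm, with three slots along y at x = -42, 0 and 42 mm; each slot is 15 mm wide, 38 mm deep and open at its ends, its walls reach 46 mm above the table. Origin at the centre of the underside, z up.
- home_slot: thin green strip on the floor of the rack's only free slot (any of the three), with a green tab (26 mm wide) sticking out 14 mm at each end of that slot. Origin on the slot's floor at the middle of the slot, 8 mm above the table; y along the slot, z up.
- stored_a: grey divider of the same size standing in another slot of the rack; origin at the middle of its lower edge
- stored_b: second grey divider standing in the remaining slot; origin at the middle of its lower edge
- bottle: small bottle with a blue cap, 56 mm across, 110 mm high, a bystander; origin at the centre of its underside, z up
- beaker: glass beaker, 70 mm across, 80 mm high, a bystander; origin at the centre of its underside, z up

How it is judged (in metres and radians):
On the way, in this order (a step that is already met when the one before it is completed fails the run):
1. the orange divider stands on edge, fully down, in the green-stripped slot (horizontal distance between divider and home_slot below 0.022 m and z of divider in the frame of home_slot below 0.005 m and angle between divider's own z axis and vertical below 0.18 rad and angle between the y axis of divider and the y axis of home_slot, either way round below 0.12 rad), for 0.2 s.
2. the cover sits in the bay's opening, both ends pressed home, level and flush with the rim (horizontal distance between cover and bay below 0.009 m and angle between the y axis of cover and the y axis of bay, either way round below 0.08 rad and angle between cover's own z axis and vertical below 0.03 rad and z of each of cover_left, cover_right in the frame of bay_mouth below 0.0022 m and value of joint each of seal_left, seal_right above 0.007 m), for 0.2 s.
At the end, for the whole second after the job is handed in: Divider at rest in the green slot: within 22 mm of its middle and 5 mm of its floor, 0.18 rad of upright, 0.12 rad of the slot. Cover at rest in the bay: within 9 mm of centre, 0.08 rad of its direction, 0.03 rad of level, both spots at most 2.2 mm above the rim, both seals sunk over 7 mm (all of step 1 and all of step 2 and linear speed of each of divider, cover below 0.01 m/s); the robot touches nothing.
It fails at once if the cover is dropped or slammed into the bay (faster than 0.4 m/s within 30 mm of its seat) (horizontal distance between cover and bay below 0.05 m and z of cover in the frame of bay below 0.076 m and linear speed of cover above 0.4 m/s).
It fails at once if a grey divider, the bottle or the beaker is shifted (grey dividers by over 30 mm, the others by over 40 mm) or tipped by more than 0.5 rad (distance of any of stored_a, stored_b from where it was at the start of the episode above 0.03 m or distance of any of bottle, beaker from where it was at the start of the episode above 0.04 m or angle between any of stored_a, stored_b, bottle, beaker's own z axis and vertical above 0.5 rad).
It also fails if it takes over 67 s, if anything falls off the work surface, if the arm or the gripper's body presses on something with over 40 N, if the wrist force passes 120 N, or if a joint passes its speed limit or range.

## Working session

There is one attempt and no reset: what is moved stays moved. The work goes in short steps, Python scripts to look and compute and a tool call to move; the robot and the scene stay as the last step left them, time stands still between calls to the robot, and variables do not carry over. Pictures are saved under pics/ and viewed, at most 10 in all, crops included, and the job is handed in when it is done.

Besides the shell and the picture viewer there is one more tool, called after "Call:" by a JSON object that holds its "api" and its "payload", one argument or row to a line. send_rows: Moves the arm, as the interface text tells. Its arguments: {"type":"object","properties":{"rows":{"type":"array","items":{"type":"array","items":{"type":"number"}}},"force":{"type":"number"}},"required":["rows"]}

```bash
mkdir -p pics; ls; python3 - <<'E'
from bench import bot
import cv2,numpy as np
for n in("top","side"):
    i=bot.camera_info(n);im=bot.read_camera(n);cv2.imwrite(f"pics/{n}0.png",im)
    print(n,i["fx"],i["fy"],i["cx"],i["cy"],{k:v for k,v in i.items() if k not in("fx","fy","cx","cy","extrinsics")});print(np.round(i["extrinsics"],3))
s=bot.observe();print(s)
E
```

```text
pics
top 397.89708248012846 397.89708248012846 320.6749443596102 197.10801580324204 {}
[[ 0.005  0.985 -0.175  0.357]
 [-1.     0.004 -0.003  0.023]
 [-0.002  0.175  0.985  1.163]
 [ 0.     0.     0.     1.   ]]
side 402.8196158024778 402.8196158024778 319.4738179526912 201.89573225779958 {}
[[ 0.949  0.232 -0.214  0.347]
 [-0.315  0.689 -0.653 -0.59 ]
 [-0.004  0.687  0.727  0.727]
 [ 0.     0.     0.     1.   ]]
{'clock': 0.1, 'joint_pos': array([ 74.93298491,  39.52681252, -11.14578592,  89.73746635,
         9.01415408,  51.71161717, -12.32291271]), 'qd': array([ 0.09083262, -0.10480899, -0.05421507, -0.17621106, -0.01332404,
       -0.02583016, -0.00666867]), 'joint_efforts': array([-3.08663890e-03, -5.28500104e+01, -1.27171721e+00, -1.53836507e+01,
       -5.26414113e-02,  1.99592912e-03,  5.71063777e-05]), 'eef_pos': array([ 0.18257086, -0.59717927,  0.25501428]), 'orientation': array([-1.79906483e+02,  8.06500661e-03,  1.70106350e+01]), 'ft_force': array([-0.02280357,  0.70651279,  0.03109597]), 'moment': array([-0.04728289, -0.01963108, -0.01837737]), 'gripper_force': 0.0, 'opening': 0.9999898341301313}
```

View pics/top0.png

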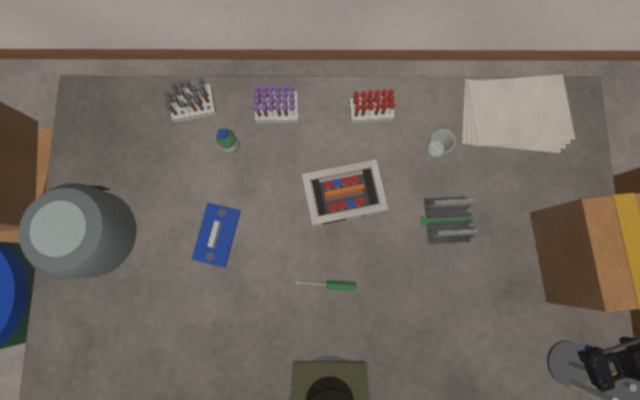

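View pics/side0.png

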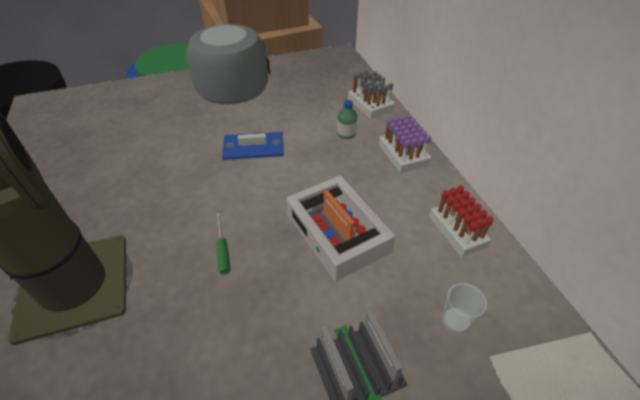

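The top view shows the bay at about (345,192), the rack at (450,220) with its green middle slot free, the cover at (216,235), the bottle at (227,140) and the beaker at (441,143). The side view agrees.

```bash
cat > h.py <<'E'
from bench import bot
import cv2,numpy as np
def cast(i,px,z):
    px=np.atleast_2d(px).astype(float)
    d=np.c_[(px[:,0]-i["cx"])/i["fx"],-(px[:,1]-i["cy"])/i["fy"],-np.ones(len(px))]
    E=np.array(i["extrinsics"]);d=d@E[:3,:3].T;o=E[:3,3]
    return o+d*((z-o[2])/d[:,2])[:,None]
def mask(im,lo,hi,box=None):
    m=cv2.inRange(cv2.cvtColor(im,cv2.COLOR_BGR2HSV),lo,hi)
    if box:
        k=np.zeros_like(m);x0,y0,x1,y1=box;k[y0:y1,x0:x1]=255;m&=k
    return m
def rect(i,m,z,n=1):
    """largest n blobs -> projected min-area rect (center, size mm, angle of long axis deg)"""
    cs=sorted(cv2.findContours(m,cv2.RETR_EXTERNAL,cv2.CHAIN_APPROX_NONE)[0],key=cv2.contourArea)[::-1][:n]
    out=[]
    for c in cs:
        P=cast(i,c[:,0,:],z)[:,:2]
        (x,y),(w,h),a=cv2.minAreaRect((P*1000).astype(np.float32))
        if h>w: a+=90;w,h=h,w
        out.append((round(x,1),round(y,1),round(w,1),round(h,1),round((a+90)%180-90,1)))
    return out
E
python3 - <<'E'
from h import *
for n,b in(("top",dict(bay=(295,150,395,232),cov=(185,195,245,275),rack=(410,190,490,250))),("side",dict(bay=(280,170,400,280),cov=(215,125,290,165),rack=(305,300,410,400)))):
    i=bot.camera_info(n);im=cv2.imread(f"pics/{n}0.png")
    print(n,"bay",rect(i,mask(im,(0,0,135),(180,50,255),b["bay"]),.06))
    print("orange",rect(i,mask(im,(3,140,110),(18,255,255),b["bay"]),.088))
    print("cover",rect(i,mask(im,(105,120,60),(125,255,255),b["cov"]),.014))
    print("ridge",rect(i,mask(im,(0,0,140),(180,70,255),b["cov"]),.042))
    print("green",rect(i,mask(im,(45,80,50),(80,255,255),b["rack"]),.009,3))
    g=mask(im,(45,80,50),(80,255,255),b["rack"]);ys,xs=np.where(g);print(xs.min(),xs.max(),ys.min(),ys.max())
    cv2.imwrite(f"pics/m{n}.png",np.hstack([cv2.resize(im[y0:y1,x0:x1],(260,260),interpolation=cv2.INTER_CUBIC) for x0,y0,x1,y1 in b.values()]))
E
```

```text
top bay [(569.7, -40.7, 220.8, 153.6, -77.9)]
orange [(565.1, -38.1, 110.8, 20.7, -77.9)]
cover [(450.0, 328.3, 165.6, 97.3, -12.8)]
ridge [(449.2, 330.0, 74.3, 14.5, -13.2)]
green [(493.6, -311.6, 84.9, 14.6, -89.8), (504.3, -393.7, 38.5, 11.8, -89.8), (499.7, -364.4, 8.9, 2.9, -89.8)]
422 471 215 223
side bay [(565.7, -42.3, 219.6, 156.5, -78.0)]
orange [(560.3, -59.1, 139.2, 41.2, -78.1)]
cover [(448.3, 321.2, 165.0, 103.5, -12.6)]
ridge [(448.2, 326.9, 71.8, 15.9, -12.8)]
green [(497.8, -338.1, 142.1, 25.1, -85.3)]
335 380 326 399
```

View pics/mtop.png

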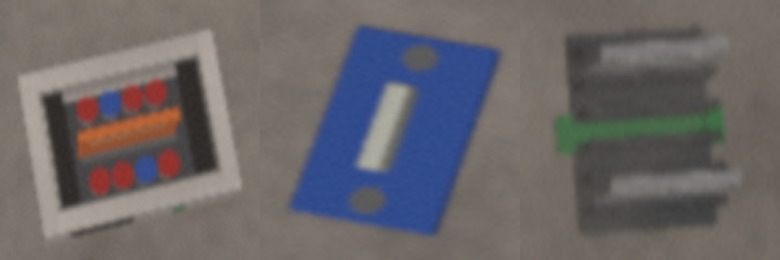

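Bay is at (0.568,-0.041), yaw 12°. Cover is at (0.449,0.328) with its length at -13°. The green middle slot is near (0.497,-0.34). I'm moving above the bay for a close look.

Call:
{"api": "send_rows", "payload": {
  "rows": [
    [0,0,0.074,1.9,2.8,0,8],
    [0,0,0.148,3.8,5.6,0,8],
    [0,0,0.222,5.8,8.4,0,8],
    [0,0,0.296,7.7,11.2,0,8],
    [0,0,0.371,9.6,13.9,0,8]
  ]
}}

```text
clock: 0.52
eef_pos: [0.2793, -0.4569, 0.2555]
orientation: [-180.0, -0.0, 38.5]
ft_force: [0.8, -0.7, -0.1]
opening: 0.91
gripper_force: 0.0
```

Call:
{"api": "send_rows", "payload": {
  "rows": [
    [0,0,0.074,1.9,2.8,0,6],
    [0,0,0.148,3.8,5.6,0,6],
    [0,0,0.222,5.8,8.4,0,6],
    [0,0,0.296,7.7,11.2,0,6],
    [0,0,0.371,9.6,13.9,0,6]
  ]
}}

```text
clock: 0.93
eef_pos: [0.3753, -0.318, 0.2556]
orientation: [-180.0, -0.0, 59.7]
ft_force: [-0.5, 0.3, -0.8]
opening: 0.68
gripper_force: 0.0
```

Call:
{"api": "send_rows", "payload": {
  "rows": [
    [0,0,0.074,1.9,2.8,0,4],
    [0,0,0.148,3.8,5.6,0,4],
    [0,0,0.222,5.8,8.4,0,4],
    [0,0,0.296,7.7,11.2,0,4],
    [0,0,0.371,9.6,13.9,0,4]
  ]
}}

```text
clock: 1.35
eef_pos: [0.4713, -0.179, 0.2556]
orientation: [-180.0, -0.0, 81.0]
ft_force: [1.7, -0.1, -0.3]
opening: 0.451
gripper_force: 0.0
```

Call:
{"api": "send_rows", "payload": {
  "rows": [
    [0,0,0.074,1.9,2.8,0,4],
    [0,0,0.148,3.8,5.6,0,4],
    [0,0,0.222,5.8,8.4,0,4],
    [0,0,0.296,7.7,11.2,0,4],
    [0,0,0.371,9.6,13.9,0,4]
  ]
}}

```text
clock: 1.77
eef_pos: [0.5673, -0.0401, 0.2555]
orientation: [-180.0, -0.0, 102.3]
ft_force: [-0.2, 0.1, 0.2]
opening: 0.454
gripper_force: 0.0
```

```bash
cat > w.py <<'E'
from h import *
import sys
i=bot.camera_info("wrist");s=bot.observe();im=bot.read_camera("wrist");cv2.imwrite(f"pics/{sys.argv[1]}.png",im)
np.savez(f"pics/{sys.argv[1]}.npz",**{k:np.array(v) for k,v in i.items()})
print(s["clock"],s["eef_pos"],s["orientation"],np.round(s["joint_pos"],1),s["ft_force"],s["opening"]);print(np.round(i["extrinsics"],3),i["fx"],i["cx"],i["cy"])
E
python3 w.py w1
```

```text
1.7667 [ 0.56730882 -0.04011653  0.25547104] [-1.79963651e+02 -2.88736450e-03  1.02258724e+02] [ 18.3  37.8 -32.2  99.   25.   50.6 -12.5] [-0.15648834  0.10485662  0.1571046 ] 0.45381607973018806
[[ 0.977 -0.203 -0.061  0.55 ]
 [ 0.212  0.935  0.283  0.032]
 [-0.    -0.29   0.957  0.384]
 [ 0.     0.     0.     1.   ]] 340.6089842013584 318.97933341501385 193.19100421234867
```

View pics/w1.png

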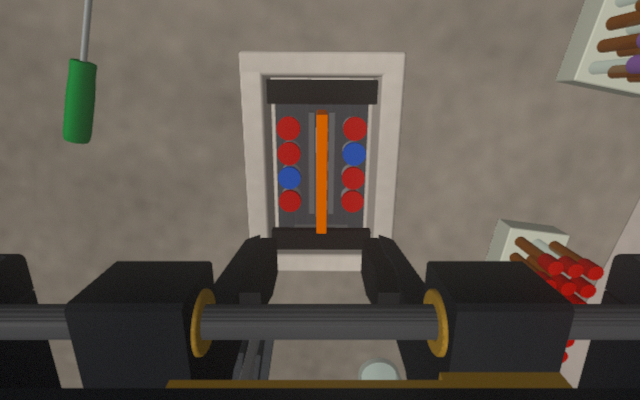

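The wrist view shows the bay at (241-405, 52-270) and the divider's top edge at about (321, 110-233), with the fingers either side.

```bash
python3 - <<'E'
from h import *
i=dict(np.load("pics/w1.npz"));im=cv2.imread("pics/w1.png")
m=mask(im,(3,140,110),(18,255,255),(300,90,345,245))
print("orange",rect(i,m,.088))
for r in(115,130,160,190,220):
    xs=np.where(m[r])[0];print(r,xs.min(),xs.max(),np.round(cast(i,[[xs.min(),r],[xs.max()+1,r]],.088).mean(0)*1000,1))
w=mask(im,(0,0,120),(180,60,255),(225,40,420,235))
for r in(90,130,160,190,210):
    xs=np.where(w[r])[0];xs=xs[(xs>235)&(xs<410)];print(r,xs.min(),xs.max(),np.round(cast(i,[[xs.min(),r],[xs.max()+1,r]],.06)[:,:2]*1000,1).tolist())
ys=np.where(w[:,300])[0];print(ys.min(),np.round(cast(i,[[300,ys.min()],[340,ys.min()]],.06)*1000,1))
E
```

```text
orange [(567.9, -38.0, 112.8, 9.8, -77.9)]
115 316 327 [557.1  13.2  88. ]
130 316 327 [559.9   0.8  88. ]
160 316 327 [565.5 -24.7  88. ]
190 316 326 [570.9 -51.8  88. ]
220 316 326 [577.2 -80.2  88. ]
90 236 409 [[476.4, 16.5], [631.4, 50.1]]
130 236 409 [[481.6, -19.3], [641.7, 15.4]]
160 241 409 [[490.4, -46.7], [650.0, -12.1]]
190 236 409 [[490.0, -77.7], [658.7, -41.2]]
210 236 409 [[493.0, -98.6], [664.7, -61.4]]
40 [[525.2  69.9  60. ]
 [559.4  77.3  60. ]]
```

Call:
{"api": "send_rows", "payload": {
  "rows": [
    [0,0,0,0.0,0.1,-2.5,4],
    [0,0,0,0.0,0.2,-5.5,4],
    [0,0,0,0.0,0.2,-8.5,4],
    [0,0,0,0.0,0.2,-10.5,4],
    [0,0,0,0,0.2,-12.0,4]
  ]
}}

```text
clock: 2.23
eef_pos: [0.5653, -0.0401, 0.1333]
orientation: [-179.8, -0.0, 102.0]
ft_force: [0.2, -0.3, 0.1]
opening: 0.452
gripper_force: 0.0
```

Call:
{"api": "send_rows", "payload": {
  "rows": [
    [0,0,0,0,0,-2,4],
    [0,0,0,0,0,-4,4],
    [0,0,0,0,0,-5.5,4],
    [0,0,0,0,0,-6.6,4],
    [0,0,0,0,0,-6.6,4]
  ]
}}

```text
clock: 2.65
eef_pos: [0.5653, -0.0399, 0.0676]
orientation: [-179.8, -0.0, 102.0]
ft_force: [0.5, -0.1, -0.6]
opening: 0.451
gripper_force: 0.0
```

Call:
{"api": "send_rows", "payload": {
  "rows": [
    [0,0,0,0,0,0,2.5],
    [0,0,0,0,0,0,1.5],
    [0,0,0,0,0,0,0.5],
    [0,0,0,0,0,0,0.5],
    [0,0,0,0,0,0,0.5]
  ],
  "force": 20
}}

```text
clock: 3.07
eef_pos: [0.5673, -0.0397, 0.0705]
orientation: [179.9, 0.0, 102.0]
ft_force: [-1.9, 0.3, 6.9]
opening: 0.11
gripper_force: 20.0
```

Call:
{"api": "send_rows", "payload": {
  "rows": [
    [0,0,0,0,0,0,0.5],
    [0,0,0,0,0,0,0.5],
    [0,0,0,0,0,1,0.5],
    [0,0,0,0,0,2,0.5],
    [0,0,0,0,0,3,0.5]
  ]
}}

```text
clock: 3.48
eef_pos: [0.5666, -0.0397, 0.1006]
orientation: [-180.0, -0.0, 102.0]
ft_force: [-1.3, -0.2, -1.1]
opening: 0.116
gripper_force: 20.0
```

Call:
{"api": "send_rows", "payload": {
  "rows": [
    [0,0,0,0,0,2,0.5],
    [0,0,0,0,0,5,0.5],
    [0,0,0,0,0,8,0.5],
    [0,0,0,0,0,11,0.5],
    [0,0,0,0,0,14,0.5]
  ]
}}

```text
clock: 3.9
eef_pos: [0.5659, -0.0398, 0.2419]
orientation: [-180.0, -0.0, 102.1]
ft_force: [0.6, -0.2, -2.3]
opening: 0.11
gripper_force: 20.0
```

Call:
{"api": "send_rows", "payload": {
  "rows": [
    [0,0,-0.02,-0.7,-2,0,0.5],
    [0,0,-0.04,-2,-5,0,0.5],
    [0,0,-0.06,-3,-8,0,0.5],
    [0,0,-0.07,-4,-11,0,0.5],
    [0,0,-0.08,-5,-14,0,0.5]
  ]
}}

```text
clock: 4.32
eef_pos: [0.5155, -0.1809, 0.2406]
orientation: [-180.0, 0.0, 97.5]
ft_force: [0.6, -0.4, -0.5]
opening: 0.111
gripper_force: 20.0
```

Call:
{"api": "send_rows", "payload": {
  "rows": [
    [0,0,-0.02,-0.7,-3,0,0.5],
    [0,0,-0.03,-1.2,-6,0,0.5],
    [0,0,-0.04,-1.7,-8,0,0.5],
    [0,0,-0.04,-2,-9.5,0,0.5],
    [0,0,-0.04,-2,-10,0,0.5]
  ]
}}

```text
clock: 4.73
eef_pos: [0.4947, -0.2832, 0.2401]
orientation: [-179.9, 0.1, 94.9]
ft_force: [-0.4, 0.6, -1.9]
opening: 0.11
gripper_force: 20.0
```

```bash
python3 w.py w2
```

```text
4.7333 [ 0.49469675 -0.28322697  0.24009304] [-1.79888887e+02  1.00783673e-01  9.48746314e+01] [ 43.4  38.9 -31.4  99.7  26.   48.8   5.1] [-0.38121355  0.63789019 -1.90569561] 0.11036032655125358
[[ 0.996 -0.081 -0.023  0.487]
 [ 0.085  0.953  0.29  -0.209]
 [-0.001 -0.291  0.957  0.369]
 [ 0.     0.     0.     1.   ]] 340.6089842013584 318.97933341501385 193.19100421234867
```

View pics/w2.png

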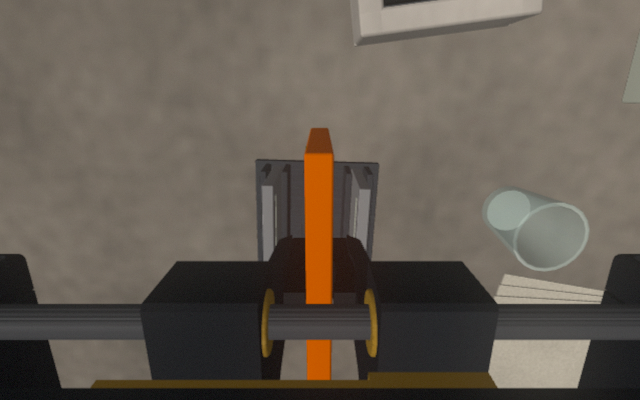

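Wrist view: the held divider hides the slot, but the grey divider tops show at (268,185-250) and (364,170-250), and the rack's front edge runs from (256,159) to (378,163).

```bash
python3 - <<'E'
from h import *
i=dict(np.load("pics/w2.npz"));im=cv2.imread("pics/w2.png")
for z in(.008,.046):print(z,np.round(cast(i,[[256,159.5],[378,163]],z)*1000,1).tolist())
m=mask(im,(0,0,115),(180,60,255))
for r in(190,200,215,230,245):
    out=[]
    for a,b in((256,276),(350,378)):
        out.append(im[r,a:b].max(1).tolist())
    print(r,*out)
t=bot.camera_info("top");T=cv2.imread("pics/top0.png")
g=mask(T,(45,80,50),(80,255,255),(410,190,490,250))
for c in range(419,476,3):
    ys=np.where(g[:,c])[0]
    if len(ys):print(c,ys.min(),ys.max(),np.round(cast(t,[[c+.5,(ys.min()+ys.max()+1)/2]],.009)[0]*1000,1))
print(T[212:228:1,430].tolist()[:0])
# sub-pixel x-extent of green along its row
row=T[216:222].astype(float);gr=(row[:,:,1]-row[:,:,2]).mean(0);print([(c,round(gr[c])) for c in list(range(415,428))+list(range(464,480))])
E
```

```text
0.008 [[425.6, -286.6, 8.0], [556.8, -279.3, 8.0]]
0.046 [[432.1, -278.4, 46.0], [549.5, -271.9, 46.0]]
190 [78, 67, 69, 67, 73, 88, 114, 125, 125, 126, 127, 126, 125, 125, 126, 125, 110, 77, 67, 67] [69, 86, 104, 102, 104, 102, 102, 103, 100, 119, 132, 128, 129, 129, 129, 128, 130, 127, 127, 126, 100, 68, 67, 68, 68, 66, 70, 98]
200 [87, 66, 66, 69, 68, 79, 110, 126, 127, 126, 126, 125, 126, 126, 125, 127, 111, 82, 76, 99] [75, 94, 103, 103, 102, 117, 132, 120, 115, 129, 130, 131, 131, 130, 127, 129, 128, 129, 130, 107, 72, 65, 68, 72, 73, 73, 99, 114]
215 [95, 76, 69, 68, 69, 65, 116, 136, 127, 127, 127, 125, 125, 126, 125, 125, 113, 84, 66, 105] [95, 102, 103, 102, 117, 133, 123, 113, 126, 130, 129, 129, 130, 130, 130, 127, 128, 131, 106, 66, 64, 67, 69, 71, 69, 97, 115, 113]
230 [110, 87, 66, 67, 68, 68, 94, 120, 125, 125, 125, 126, 126, 127, 125, 125, 120, 90, 64, 87] [100, 101, 100, 115, 134, 123, 110, 125, 130, 131, 130, 129, 128, 130, 128, 129, 128, 101, 67, 67, 69, 69, 69, 87, 113, 119, 119, 119]
245 [118, 98, 70, 67, 69, 68, 80, 110, 127, 126, 125, 126, 123, 126, 124, 122, 
[... 318 characters left out ...]
19 220 [ 495.1 -314.6    9. ]
440 219 220 [ 495.1 -323.3    9. ]
443 219 219 [ 496.7 -332.2    9. ]
446 218 219 [ 498.2 -341.     9. ]
449 218 219 [ 498.2 -349.7    9. ]
455 219 219 [ 496.8 -367.1    9. ]
458 218 219 [ 498.3 -375.9    9. ]
461 218 218 [ 499.8 -384.8    9. ]
464 218 218 [ 499.9 -393.5    9. ]
467 217 219 [ 499.9 -402.3    9. ]
470 215 219 [ 502.9 -411.2    9. ]
[]
[(415, -8), (416, -8), (417, -8), (418, -8), (419, -6), (420, 3), (421, 20), (422, 31), (423, 32), (424, 32), (425, 32), (426, 28), (427, 23), (464, 22), (465, 22), (466, 21), (467, 24), (468, 28), (469, 31), (470, 31), (471, 30), (472, 19), (473, 2), (474, -6), (475, -7), (476, -6), (477, -7), (478, -7), (479, -7)]
```

```bash
python3 - <<'E'
from h import *
i=dict(np.load("pics/w2.npz"));im=cv2.imread("pics/w2.png")
L=cast(i,[[267.1,190],[267.2,215],[267.7,230]],.088);R=cast(i,[[364.9,190],[363,215],[362,230]],.088)
print(np.round(L*1000,1),np.round(R*1000,1),np.round((L+R)*500,1))
print(np.degrees(np.arctan2(*(L[2]-L[0])[:2])),np.degrees(np.arctan2(*(R[2]-R[0])[:2])))
# divider as held: orange top face
m=mask(im,(3,140,110),(18,255,255),(290,100,350,245))
for r in(135,155,180,220):
    xs=np.where(m[r])[0];print(r,xs.min(),xs.max())
ys=np.where(m[:,319])[0];print(ys.min())
E
```

```text
[[ 449.6 -295.2   88. ]
 [ 450.6 -318.1   88. ]
 [ 451.7 -332.3   88. ]] [[ 533.4 -288.1   88. ]
 [ 534.5 -310.9   88. ]
 [ 535.4 -325.2   88. ]] [[ 491.5 -291.6   88. ]
 [ 492.6 -314.5   88. ]
 [ 493.5 -328.8   88. ]]
176.86987200891056 176.88576171770075
135 309 316
155 304 333
180 304 332
220 305 332
128
```

Call:
{"api": "send_rows", "payload": {
  "rows": [
    [0,0,-0.008,0,-1.5,0,0.5],
    [0,0,-0.016,0,-3,0,0.5],
    [0,0,-0.024,0.1,-4.5,0,0.5],
    [0,0,-0.031,0.1,-5.7,0,0.5],
    [0,0,-0.031,0.1,-6.1,0,0.5]
  ]
}}

```text
clock: 5.2
eef_pos: [0.4975, -0.3435, 0.2396]
orientation: [-180.0, 0.1, 93.2]
ft_force: [-0.7, -1.5, -2.0]
opening: 0.112
gripper_force: 20.0
```

Call:
{"api": "send_rows", "payload": {
  "rows": [
    [0,0,0,0,0,-2,0.5],
    [0,0,0,0,0,-5,0.5],
    [0,0,0,0,0,-8,0.5],
    [0,0,0,0,0,-10.5,0.5],
    [0,0,0,0,0,-12,0.5]
  ]
}}

```text
clock: 5.62
eef_pos: [0.4967, -0.3395, 0.117]
orientation: [-179.8, -0.1, 93.4]
ft_force: [-0.2, 0.2, -2.0]
opening: 0.11
gripper_force: 20.0
```

```bash
python3 w.py w3
```

```text
5.6167 [ 0.49667473 -0.33952214  0.11698344] [-1.79820055e+02 -1.46679059e-01  9.34452759e+01] [ 44.3  50.3 -25.7  99.4  32.6  38.2   3.9] [-0.16689128  0.24942392 -2.01188716] 0.1098107894115799
[[ 0.998 -0.058 -0.015  0.492]
 [ 0.06   0.956  0.287 -0.266]
 [-0.003 -0.287  0.958  0.246]
 [ 0.     0.     0.     1.   ]] 340.6089842013584 318.97933341501385 193.19100421234867
```

View pics/w3.png

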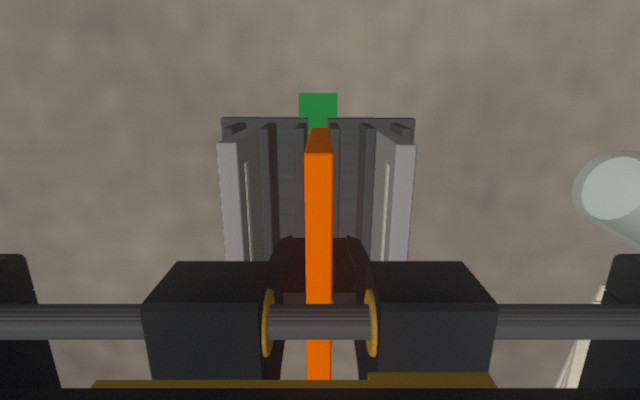

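The green tab shows at (299-337, 93-118) and the divider's lower front edge at (308-330,128), almost over the slot.

```bash
python3 - <<'E'
from h import *
i=dict(np.load("pics/w3.npz"));im=cv2.imread("pics/w3.png")
g=mask(im,(45,80,50),(85,255,255),(285,80,350,128))
for r in(97,103,110,114):
    xs=np.where(g[r])[0];print(r,xs.min(),xs.max())
ys=np.where(g[:,318])[0];r=ys.min();print(r)
print("tab",np.round(cast(i,[[299,105],[338,105],[318.5,105],[318.5,r]],.009)*1000,1).tolist())
m=mask(im,(3,140,60),(18,255,255),(290,100,350,245))
for r in(130,140,150,160,200,230):
    xs=np.where(m[r])[0];print(r,xs.min(),xs.max())
print("bottom",np.round(cast(i,[[308,129.5],[331,129.5]],.0545)*1000,1).tolist(),"top",np.round(cast(i,[[305,155],[333,155],[305,230],[333,230]],.1345)*1000,1).tolist())
E
```

```text
97 299 337
103 299 336
110 299 336
114 299 336
93
tab [[478.0, -275.6, 9.0], [504.2, -274.1, 9.0], [491.1, -274.8, 9.0], [490.6, -267.1, 9.0]]
130 311 328
140 307 330
150 305 332
160 304 333
200 304 332
230 305 332
bottom [[486.1, -286.6, 54.5], [498.9, -285.9, 54.5]] top [[487.8, -286.3, 134.5], [497.0, -285.7, 134.5], [489.1, -313.0, 134.5], [498.9, -312.4, 134.5]]
```

Call:
{"api": "send_rows", "payload": {
  "rows": [
    [0,0,0,-0.07,0,-0.5,0.5],
    [0,0,0,-0.07,0,-1.2,0.5],
    [0,0,0,-0.07,0,-2,0.5],
    [0,0,0,-0.07,0,-2.5,0.5],
    [0,0,0,-0.07,0,-2.5,0.5]
  ]
}}

```text
clock: 6.08
eef_pos: [0.4984, -0.3421, 0.0982]
orientation: [179.8, 0.2, 93.4]
ft_force: [-4.2, 0.8, 14.4]
opening: 0.114
gripper_force: 20.0
```

Call:
{"api": "send_rows", "payload": {
  "rows": [
    [0,0,0,0,0,-0.5,0.5],
    [0,0,0,0,0,-1,0.5],
    [0,0,0,0,0,-1.5,0.5],
    [0,0,0,0,0,-1.8,0.5],
    [0,0,0,0,0,-1.8,0.5]
  ]
}}

```text
clock: 6.5
eef_pos: [0.4985, -0.3432, 0.0813]
orientation: [179.8, 0.4, 93.3]
ft_force: [-5.2, -1.6, 22.3]
opening: 0.114
gripper_force: 20.0
```

```bash
python3 w.py w4; python3 - <<'E'
from h import *
im=cv2.imread("pics/w4.png")
a=cv2.resize(im[60:260,200:440],(600,500));s=bot.read_camera("side");cv2.imwrite("pics/w4c.png",np.vstack([a,cv2.resize(s[300:400,290:430],(600,428))])[:600] if 0 else a)
E
```

```text
6.5 [ 0.49850833 -0.3431612   0.08127005] [179.79861597   0.35227611  93.31375115] [ 43.1  53.2 -23.3 100.1  35.   33.8   1.9] [-5.19638534 -1.60562059 22.28538062] 0.11382355664082856
[[ 0.998 -0.054 -0.021  0.493]
 [ 0.057  0.954  0.295 -0.268]
 [ 0.004 -0.296  0.955  0.21 ]
 [ 0.     0.     0.     1.   ]] 340.6089842013584 318.97933341501385 193.19100421234867
```

View pics/w4c.png

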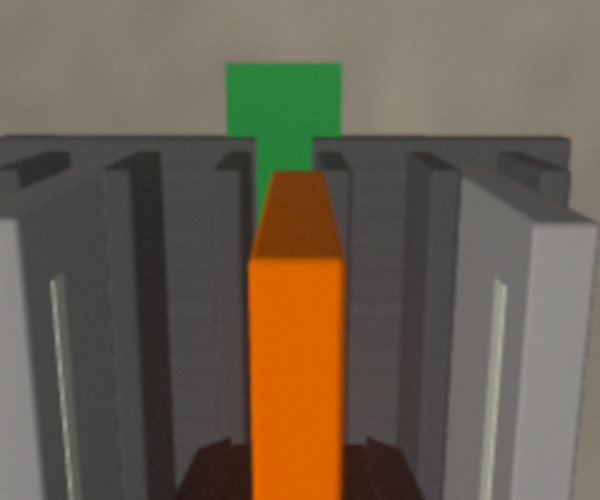

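The divider caught the +x wall's top and slid up in the grip. It needs about 2 mm in -x, so I'm lifting slightly to free it and re-measure.

Call:
{"api": "send_rows", "payload": {
  "rows": [
    [0,0,0,0,0,0.5,0.5],
    [0,0,0,0,0,1,0.5],
    [0,0,0,0,0,1.3,0.5],
    [0,0,0,0,0,1.3,0.5],
    [0,0,0,0,0,1.3,0.5]
  ],
  "force": 30
}}

```text
clock: 7.02
eef_pos: [0.4973, -0.3406, 0.0898]
orientation: [180.0, -0.0, 93.4]
ft_force: [0.3, 0.6, -1.8]
opening: 0.112
gripper_force: 30.0
```

```bash
python3 w.py w5; python3 - <<'E'
from h import *
i=dict(np.load("pics/w5.npz"));im=cv2.imread("pics/w5.png")
m=mask(im,(3,140,60),(18,255,255),(270,80,370,245))
for r in range(118,200,8):
    xs=np.where(m[r])[0]
    if len(xs):print(r,xs.min(),xs.max())
print(np.where(m.any(1))[0].min())
for r in(105,110,115,118,122,126,130):print(r,im[r,286:346:1].mean(1).astype(int).tolist())
g=mask(im,(45,80,50),(85,255,255),(270,60,360,125))
for r in(85,92,98):
    xs=np.where(g[r])[0];
    if len(xs):print("g",r,xs.min(),xs.max(),np.round(cast(i,[[(xs.min()+xs.max()+1)/2,r]],.009)*1000,1))
E
```

```text
7.0167 [ 0.49728926 -0.3405986   0.08979404] [ 1.79974264e+02 -6.39511284e-03  9.33860865e+01] [ 43.5  52.5 -24.  100.   34.3  35.    2.5] [ 0.34353506  0.58264852 -1.77629043] 0.11231909712569947
[[ 0.998 -0.056 -0.018  0.492]
 [ 0.059  0.956  0.289 -0.267]
 [ 0.001 -0.29   0.957  0.219]
 [ 0.     0.     0.     1.   ]] 340.6089842013584 318.97933341501385 193.19100421234867
134 308 330
142 305 332
150 303 334
158 301 336
166 299 338
174 299 337
182 299 337
190 300 337
198 300 337
128
105 [117, 118, 119, 118, 117, 118, 118, 113, 94, 75, 75, 75, 75, 76, 76, 78, 75, 73, 73, 75, 74, 72, 75, 76, 73, 74, 73, 74, 76, 77, 74, 76, 77, 75, 75, 77, 74, 74, 77, 76, 74, 76, 77, 75, 75, 73, 77, 74, 75, 77, 75, 80, 106, 121, 123, 122, 123, 123, 123, 124]
110 [119, 120, 120, 119, 119, 118, 118, 114, 94, 74, 75, 74, 74, 74, 72, 74, 73, 74, 74, 75, 75, 75, 75, 74, 73, 73, 73, 76, 75, 73, 73, 71, 73, 74, 75, 76, 74, 75, 73, 76, 74, 75, 76, 74, 73, 75, 74, 75, 76, 76, 74, 88, 110, 122, 123, 122, 122, 124, 123, 124]
115 [121, 119, 121, 121, 119, 119, 118, 115, 97, 73, 73, 73, 72, 72, 74, 72, 73, 75, 75,
[... 528 characters left out ...]
3, 77, 74, 73, 73, 71, 72, 74, 71, 74, 75, 75, 73, 74, 73, 74, 71, 73, 70, 72, 71, 72, 70, 72, 72, 71, 71, 71, 68, 71, 72, 72, 70, 71]
126 [73, 73, 74, 72, 72, 72, 69, 58, 46, 46, 46, 48, 42, 43, 43, 41, 42, 54, 69, 74, 73, 72, 73, 74, 72, 74, 73, 71, 72, 71, 73, 74, 75, 73, 73, 73, 74, 73, 74, 72, 73, 72, 68, 58, 49, 47, 44, 47, 44, 45, 41, 44, 57, 69, 71, 73, 70, 72, 73, 72]
130 [72, 72, 70, 67, 60, 49, 43, 44, 43, 45, 44, 46, 41, 42, 44, 44, 40, 51, 64, 74, 71, 74, 83, 74, 63, 63, 63, 62, 65, 62, 63, 61, 66, 60, 62, 59, 60, 59, 66, 61, 62, 63, 62, 60, 55, 50, 46, 44, 46, 46, 43, 45, 45, 44, 50, 64, 67, 70, 70, 69]
g 92 294 337 [[ 490.2 -267.7    9. ]]
g 98 294 337 [[ 490.4 -271.1    9. ]]
```

```bash
python3 - <<'E'
from h import *
i=dict(np.load("pics/w5.npz"))
for p,z in(([319.5,129.5],.052),([316.1,126],.046),([303,126],.046),([329,126],.046),([319,166],.132),([318.9,198],.132)):print(p,z,np.round(cast(i,[p],z)*1000,1))
E
```

```text
[319.5, 129.5] 0.052 [[ 493.2 -284.7   52. ]]
[316.1, 126] 0.046 [[ 491.5 -283.7   46. ]]
[303, 126] 0.046 [[ 484.9 -284.1   46. ]]
[329, 126] 0.046 [[ 497.9 -283.3   46. ]]
[319, 166] 0.132 [[ 492.9 -285.3  132. ]]
[318.9, 198] 0.132 [[ 493.4 -294.   132. ]]
```

Call:
{"api": "send_rows", "payload": {
  "rows": [
    [0,0,0,-0.17,0,0,0.5],
    [0,0,0,-0.17,0,0,0.5],
    [0,0,0,-0.17,0,-0.5,0.5],
    [0,0,0,-0.17,0,-1,0.5],
    [0,0,0,-0.17,0,-1.2,0.5]
  ]
}}

```text
clock: 7.48
eef_pos: [0.4949, -0.3404, 0.0766]
orientation: [-179.9, -0.0, 93.4]
ft_force: [0.2, -0.0, -3.1]
opening: 0.109
gripper_force: 30.0
```

```bash
python3 w.py w6;python3 - <<'E'
from h import *
im=cv2.imread("pics/w6.png");cv2.imwrite("pics/w6c.png",cv2.resize(im[60:260,200:440],(600,500)))
E
```

```text
7.4833 [ 0.49491818 -0.34041487  0.07661534] [-1.79932099e+02 -4.58581258e-02  9.33897908e+01] [ 43.1  53.5 -23.2 100.5  35.   33.5   1.8] [ 1.85986143e-01 -1.48536123e-03 -3.11349402e+00] 0.10871335765996996
[[ 0.998 -0.056 -0.016  0.49 ]
 [ 0.059  0.956  0.288 -0.266]
 [-0.001 -0.289  0.957  0.206]
 [ 0.     0.     0.     1.   ]] 340.6089842013584 318.97933341501385 193.19100421234867
```

View pics/w6c.png

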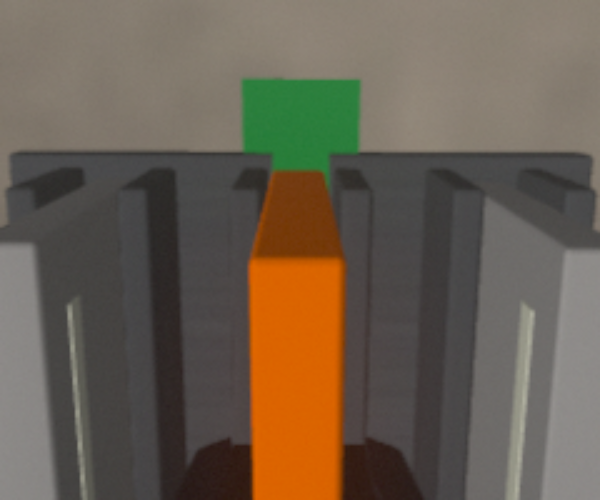

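The divider is now centred between the slot walls with no contact force. Lowering further, then releasing.

Call:
{"api": "send_rows", "payload": {
  "rows": [
    [0,0,0,0,0,-0.4,0.5],
    [0,0,0,0,0,-0.8,0.5],
    [0,0,0,0,0,-1.0,0.5],
    [0,0,0,0,0,-1.0,0.5],
    [0,0,0,0,0,-1.0,0.5]
  ]
}}

```text
clock: 7.95
eef_pos: [0.4954, -0.3406, 0.0676]
orientation: [-180.0, -0.0, 93.4]
ft_force: [-0.2, -0.1, -1.5]
opening: 0.113
gripper_force: 30.0
```

Call:
{"api": "send_rows", "payload": {
  "rows": [
    [0,0,0,0,0,0,1.4],
    [0,0,0,0,0,0,2.0],
    [0,0,0,0,0,0,2.2],
    [0,0,0,0,0,0,2.2],
    [0,0,0,0,0,0,2.2]
  ]
}}

```text
clock: 8.37
eef_pos: [0.4956, -0.3407, 0.068]
orientation: [180.0, 0.0, 93.4]
ft_force: [-0.8, -0.5, -0.7]
opening: 0.254
gripper_force: 0.0
```

```bash
python3 w.py w7;python3 - <<'E'
from h import *
i=dict(np.load("pics/w7.npz"))
im=cv2.imread("pics/w7.png")
m=mask(im,(3,140,60),(18,255,255),(270,60,370,235))
print(np.where(m.any(1))[0].min())
for r in range(100,235,8):
    xs=np.where(m[r])[0]
    if len(xs):print(r,xs.min(),xs.max()-xs.min()+1,np.round(cast(i,[[(xs.min()+xs.max()+1)/2,r]],.088)*1000,1))
E
```

```text
8.3667 [ 0.49555155 -0.34074896  0.06795084] [1.79974862e+02 1.10352643e-02 9.33807994e+01] [ 42.8  54.2 -22.7 100.6  35.6  32.5   1.4] [-0.79408947 -0.51790341 -0.670625  ] 0.2535574200429858
[[ 0.998 -0.056 -0.018  0.49 ]
 [ 0.059  0.955  0.289 -0.267]
 [ 0.001 -0.29   0.957  0.197]
 [ 0.     0.     0.     1.   ]] 340.6089842013584 318.97933341501385 193.19100421234867
126
132 310 19 [[ 491.  -279.3   88. ]]
140 307 25 [[ 491.2 -281.9   88. ]]
148 305 29 [[ 491.3 -284.4   88. ]]
156 304 31 [[ 491.5 -287.    88. ]]
164 304 31 [[ 491.6 -289.6   88. ]]
172 304 31 [[ 491.8 -292.3   88. ]]
180 304 31 [[ 491.9 -295.    88. ]]
188 304 31 [[ 492.1 -297.7   88. ]]
196 304 31 [[ 492.3 -300.5   88. ]]
204 304 31 [[ 492.4 -303.3   88. ]]
212 305 29 [[ 492.6 -306.2   88. ]]
220 305 29 [[ 492.8 -309.1   88. ]]
228 305 29 [[ 492.9 -312.    88. ]]
```

The divider has dropped home: its top is at about 0.088 and its centre is near y=-0.3405. Now the cover.

Call:
{"api": "send_rows", "payload": {
  "rows": [
    [0,0,0,0,0,2.5,2.2],
    [0,0,0,0,0,6,2.2],
    [0,0,0,0,0,10,2.2],
    [0,0,0,0,0,14,2.2],
    [0,0,0,0,0,18,2.2]
  ]
}}

```text
clock: 8.83
eef_pos: [0.495, -0.3404, 0.2496]
orientation: [-180.0, -0.0, 93.4]
ft_force: [1.1, -0.3, -0.0]
opening: 0.249
gripper_force: 0.0
```

Call:
{"api": "send_rows", "payload": {
  "rows": [
    [0,0,0.064,-0.2,3.3,0,4],
    [0,0,0.129,-0.5,6.7,0,4],
    [0,0,0.193,-0.7,10,0,4],
    [0,0,0.258,-0.9,13.3,0,4],
    [0,0,0.322,-1.1,16.7,0,4]
  ]
}}

```text
clock: 9.25
eef_pos: [0.484, -0.1726, 0.248]
orientation: [180.0, 0.0, 112.0]
ft_force: [0.3, 0.4, -0.5]
opening: 0.455
gripper_force: 0.0
```

Call:
{"api": "send_rows", "payload": {
  "rows": [
    [0,0,0.064,-0.2,3.3,0,4],
    [0,0,0.129,-0.5,6.7,0,4],
    [0,0,0.193,-0.7,10,0,4],
    [0,0,0.258,-0.9,13.3,0,4],
    [0,0,0.322,-1.1,16.7,0,4]
  ]
}}

```text
clock: 9.67
eef_pos: [0.473, -0.0055, 0.2479]
orientation: [-180.0, 0.0, 130.4]
ft_force: [0.7, 0.2, -0.6]
opening: 0.454
gripper_force: 0.0
```

Call:
{"api": "send_rows", "payload": {
  "rows": [
    [0,0,0.064,-0.2,3.3,0,4],
    [0,0,0.129,-0.5,6.7,0,4],
    [0,0,0.193,-0.7,10,0,4],
    [0,0,0.258,-0.9,13.3,0,4],
    [0,0,0.322,-1.1,16.7,0,4]
  ]
}}

```text
clock: 10.08
eef_pos: [0.4621, 0.1615, 0.2479]
orientation: [-180.0, 0.0, 148.9]
ft_force: [0.8, -0.9, -0.5]
opening: 0.456
gripper_force: 0.0
```

Call:
{"api": "send_rows", "payload": {
  "rows": [
    [0,0,0.064,-0.2,3.3,0,4],
    [0,0,0.129,-0.5,6.7,0,4],
    [0,0,0.193,-0.7,10,0,4],
    [0,0,0.258,-0.9,13.3,0,4],
    [0,0,0.322,-1.1,16.7,0,4]
  ]
}}

```text
clock: 10.5
eef_pos: [0.4512, 0.3285, 0.2478]
orientation: [-180.0, 0.0, 167.4]
ft_force: [1.1, -0.3, 0.1]
opening: 0.456
gripper_force: 0.0
```

```bash
python3 w.py w8;python3 - <<'E'
from h import *
i=dict(np.load("pics/w8.npz"));im=cv2.imread("pics/w8.png")
print("cover",rect(i,mask(im,(100,120,40),(128,255,255)),.014))
print("ridge",rect(i,mask(im,(0,0,150),(180,60,255),(230,60,420,250)),.042))
E
```

```text
10.5 [0.45115524 0.32852394 0.24778996] [-1.79970253e+02  2.38697621e-02  1.67350493e+02] [-13.4  41.5 -48.  100.9  37.1  54.8   0.6] [ 1.08701521 -0.32239472  0.06304186] 0.4557726158118017
[[ 0.219 -0.934 -0.283  0.377]
 [ 0.976  0.21   0.064  0.344]
 [-0.001 -0.29   0.957  0.377]
 [ 0.     0.     0.     1.   ]] 340.6089842013584 318.97933341501385 193.19100421234867
cover [(447.3, 328.3, 167.1, 98.3, -12.8)]
ridge [(447.4, 328.3, 73.5, 11.9, -13.0)]
```

View pics/w8.png

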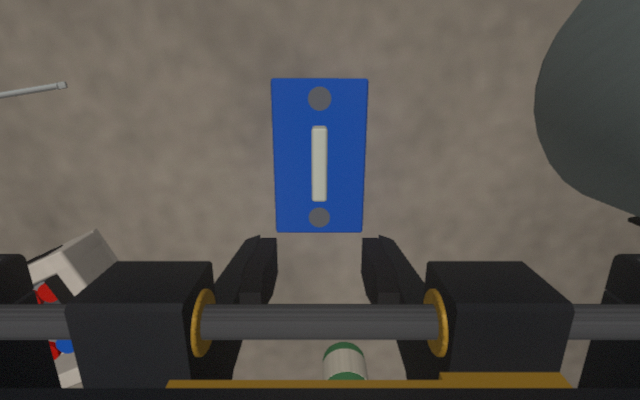

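The cover is at (0.447,0.328), with its ridge at (319,126-201) between the fingers and aligned with them. Descending to grasp it.

Call:
{"api": "send_rows", "payload": {
  "rows": [
    [0,0,0,-0.2,0,-3,4],
    [0,0,0,-0.4,0,-6,4],
    [0,0,0,-0.4,0,-9,4],
    [0,0,0,-0.4,0,-12,4],
    [0,0,0,-0.4,0,-14,4]
  ]
}}

```text
clock: 10.97
eef_pos: [0.4467, 0.326, 0.1053]
orientation: [-179.9, -0.1, 167.2]
ft_force: [0.4, -0.4, 0.1]
opening: 0.452
gripper_force: 0.0
```

Call:
{"api": "send_rows", "payload": {
  "rows": [
    [0,0,0,0,0,-2.5,4],
    [0,0,0,0,0,-4.5,4],
    [0,0,0,0,0,-6.2,4],
    [0,0,0,0,0,-7.1,4],
    [0,0,0,0,0,-7.1,4]
  ]
}}

```text
clock: 11.38
eef_pos: [0.4468, 0.3264, 0.0352]
orientation: [-179.9, -0.1, 167.2]
ft_force: [-0.2, 0.4, 0.4]
opening: 0.455
gripper_force: 0.0
```

Call:
{"api": "send_rows", "payload": {
  "rows": [
    [0,0,0,0,0,0,3],
    [0,0,0,0,0,0,2],
    [0,0,0,0,0,0,1],
    [0,0,0,0,0,0,1],
    [0,0,0,0,0,0,1]
  ],
  "force": 50
}}

```text
clock: 11.8
eef_pos: [0.448, 0.3282, 0.0378]
orientation: [179.9, 0.1, 167.2]
ft_force: [-0.1, 0.5, 4.5]
opening: 0.178
gripper_force: 50.0
```

Call:
{"api": "send_rows", "payload": {
  "rows": [
    [0,0,0,0,0,0,1],
    [0,0,0,0,0,0.3,1],
    [0,0,0,0,0,1,1],
    [0,0,0,0,0,2,1],
    [0,0,0,0,0,3,1]
  ]
}}

```text
clock: 12.22
eef_pos: [0.4471, 0.3268, 0.0673]
orientation: [-179.9, -0.0, 167.2]
ft_force: [-0.9, 0.6, -4.2]
opening: 0.178
gripper_force: 50.0
```

Call:
{"api": "send_rows", "payload": {
  "rows": [
    [0,0,0,0,0,3,1],
    [0,0,0,0,0,6,1],
    [0,0,0,0,0,9,1],
    [0,0,0,0,0,12,1],
    [0,0,0,0,0,13,1]
  ]
}}

```text
clock: 12.63
eef_pos: [0.4481, 0.3289, 0.2014]
orientation: [179.7, 0.2, 167.2]
ft_force: [-0.5, 0.4, -3.8]
opening: 0.178
gripper_force: 50.0
```

```bash
python3 - <<'E'
from h import *
i=dict(np.load("pics/w1.npz"));im=cv2.imread("pics/w1.png")
G=cv2.cvtColor(im,cv2.COLOR_BGR2GRAY).astype(int)
for r in(60,75,90,130,170,200):print(r,"L",G[r,232:282].tolist()[::2],"R",G[r,364:412].tolist()[::2])
for c in(265,290,340,375):print(c,G[46:60,c].tolist(), G[70:110:2,c].tolist(),G[222:276:3,c].tolist())
E
```

```text
60 L [118, 121, 118, 124, 172, 169, 169, 169, 171, 170, 170, 170, 172, 170, 167, 168, 168, 168, 167, 169, 170, 169, 169, 170, 170] R [176, 177, 174, 175, 175, 174, 175, 176, 176, 176, 176, 175, 176, 174, 176, 176, 174, 175, 177, 174, 144, 119, 126, 124]
75 L [114, 114, 116, 117, 159, 174, 172, 174, 177, 175, 176, 176, 174, 173, 140, 102, 103, 101, 102, 103, 103, 105, 101, 104, 101] R [125, 127, 124, 126, 125, 126, 127, 126, 130, 149, 176, 176, 176, 175, 175, 176, 177, 175, 173, 164, 117, 120, 120, 120]
90 L [114, 112, 113, 114, 134, 173, 172, 170, 173, 170, 170, 171, 171, 170, 154, 107, 87, 69, 48, 50, 48, 49, 46, 48, 48] R [48, 50, 49, 51, 50, 47, 51, 120, 134, 172, 175, 173, 173, 172, 173, 172, 170, 170, 171, 138, 116, 123, 122, 123]
130 L [115, 114, 114, 111, 111, 112, 170, 167, 168, 166, 169, 168, 168, 168, 168, 142, 98, 84, 82, 82, 144, 172, 88, 71, 73] R [76, 77, 167, 155, 128, 128, 129, 134, 172, 170, 170, 167, 169, 169, 169, 171, 168, 161, 116, 121, 121, 123, 122, 122]
170 L [112, 115, 115, 116, 117, 120, 120, 167, 162, 164, 163, 163, 162, 161, 162, 162, 130, 90, 81, 79, 80, 
[... 650 characters left out ...]
23, 121, 132, 156, 164, 171, 171, 171, 170, 171, 170] [167, 163, 131, 92, 165, 46, 47, 46, 51, 48, 50, 48, 46, 45, 45, 45, 44, 63, 72, 70] [67, 68, 38, 42, 42, 43, 44, 40, 41, 69, 99, 155, 168, 167, 167, 165, 149, 124]
340 [122, 123, 124, 122, 122, 129, 158, 165, 173, 173, 176, 175, 175, 173] [173, 169, 141, 90, 161, 47, 46, 49, 49, 46, 43, 45, 44, 47, 48, 45, 44, 60, 70, 71] [72, 84, 36, 41, 43, 42, 41, 42, 42, 65, 101, 152, 173, 172, 174, 173, 162, 119]
375 [127, 127, 125, 126, 123, 129, 153, 164, 172, 175, 175, 175, 174, 175] [173, 170, 147, 96, 127, 60, 49, 50, 49, 50, 49, 50, 48, 51, 47, 50, 51, 95, 132, 131] [167, 166, 165, 167, 166, 142, 37, 36, 36, 37, 37, 37, 38, 36, 32, 37, 36, 36]
```

```bash
python3 - <<'E'
from h import *
i=dict(np.load("pics/w1.npz"))
f=lambda p:cast(i,[p],.06)[0,:2]*1000
u=np.array([np.cos(np.radians(12)),np.sin(np.radians(12))]);v=np.array([-u[1],u[0]])
for n,a,b in(("xo130",[243.3,130],[399,130]),("xi130",[262.5,130],[379.3,130]),("xo200",[247.3,200],[394.6,200]),("xi200",[265.7,200],[375.3,200]),("yo",[315,52],[315,271.5]),("yi",[315,74.5],[315,253.5])):
    A,B=f(a),f(b);M=(A+B)/2;print(n,"width",round(np.hypot(*(B-A)),1),"x",round(M@u,1),"y",round(M@v,1))
A,B=f([265,51.8]),f([375,51.8]);print(np.degrees(np.arctan2(*(B-A)[::-1])))
for r1,r2,c1,c2 in((90,200,240.5,247.3),(90,200,403,394.6)):
    d=f([c1,r1])-f([c2,r2]);print(np.degrees(np.arctan2(d[1],d[0]))-90)
for P in((569.7,-40.7),(565.7,-42.3),(567.9,-38)):P=np.array(P);print(P@u,P@v)
E
```

```text
xo130 width 146.7 x 547.2 y -118.7
xi130 width 110.0 x 547.0 y -118.7
xo200 width 147.4 x 547.5 y -188.0
xi200 width 109.7 x 547.0 y -188.0
yo width 217.9 x 541.5 y -159.4
yi width 177.8 x 541.5 y -158.2
12.231366579175882
12.109533886338113
11.754654224871231
548.7886823217663 -158.2578976087434
544.5434332135227 -158.99128700664644
547.5893782056534 -155.24265804329013
```

Call:
{"api": "send_rows", "payload": {
  "rows": [
    [0,0,-0.05,0.5,-1.6,0,1],
    [0,0,-0.12,1.3,-4,0,1],
    [0,0,-0.2,2.2,-6.7,0,1],
    [0,0,-0.29,3.1,-9.5,0,1],
    [0,0,-0.379,4.0,-12.3,0,1]
  ]
}}

```text
clock: 13.05
eef_pos: [0.487, 0.2026, 0.1963]
orientation: [-179.9, -0.0, 145.3]
ft_force: [0.8, -0.4, -3.0]
opening: 0.175
gripper_force: 50.0
```

Call:
{"api": "send_rows", "payload": {
  "rows": [
    [0,0,-0.09,0.9,-2.8,0,1],
    [0,0,-0.18,1.8,-5.6,0,1],
    [0,0,-0.26,2.7,-8.2,0,1],
    [0,0,-0.32,3.4,-10.3,0,1],
    [0,0,-0.379,4.0,-12.3,0,1]
  ]
}}

```text
clock: 13.47
eef_pos: [0.5272, 0.0791, 0.1962]
orientation: [-179.9, 0.0, 123.5]
ft_force: [-0.1, -0.5, -3.9]
opening: 0.179
gripper_force: 50.0
```

Call:
{"api": "send_rows", "payload": {
  "rows": [
    [0,0,-0.08,0.9,-2.8,0,1],
    [0,0,-0.17,1.8,-5.6,0,1],
    [0,0,-0.26,2.7,-8.2,0,1],
    [0,0,-0.33,3.4,-10.5,0,1],
    [0,0,-0.379,4.0,-12.3,0,1]
  ]
}}

```text
clock: 13.88
eef_pos: [0.567, -0.0446, 0.1961]
orientation: [-179.9, 0.1, 101.7]
ft_force: [-1.5, -0.1, -4.2]
opening: 0.176
gripper_force: 50.0
```

Call:
{"api": "send_rows", "payload": {
  "rows": [
    [0,0,0,0,0,0,1],
    [0,0,0,0,0,0,1],
    [0,0,0,0,0,0,1]
  ]
}}

```text
clock: 14.13
eef_pos: [0.5669, -0.0401, 0.1965]
orientation: [-180.0, -0.1, 102.2]
ft_force: [-0.0, -0.5, -3.8]
opening: 0.178
gripper_force: 50.0
```

```bash
python3 w.py w9;python3 - <<'E'
from h import *
i=dict(np.load("pics/w9.npz"));im=cv2.imread("pics/w9.png")
m=mask(im,(100,120,40),(128,255,255),(150,0,500,240))
s=bot.observe()["eef_pos"];z=s[2]-.037+.014
ys=np.where(m.any(1))[0];r0=ys.min();print(r0,z)
for r in(r0+6,r0+20,r0+50,r0+80,r0+110):
    xs=np.where(m[r])[0]
    if len(xs):
        A,B=cast(i,[[xs.min(),r],[xs.max()+1,r]],z)[:,:2]*1000;print(r,xs.min(),xs.max(),A.round(1),B.round(1),((A+B)/2).round(1),np.hypot(*(A-B)).round(1))
E
```

```text
14.1333 [ 0.56688095 -0.04011859  0.19654832] [-1.79979577e+02 -1.02091254e-01  1.02170348e+02] [ 17.3  42.2 -30.7 102.4  29.6  43.6 -16.6] [-0.04044232 -0.54072719 -3.78184729] 0.17751600972613749
[[ 0.978 -0.201 -0.061  0.55 ]
 [ 0.21   0.936  0.282  0.032]
 [ 0.    -0.288  0.958  0.326]
 [ 0.     0.     0.     1.   ]] 340.6089842013584 318.97933341501385 193.19100421234867
69 0.17365553404619677
75 204 433 [501.4  28.2] [596.2  48.6] [548.8  38.4] 97.0
89 205 432 [502.5  22.7] [597.5  43.1] [550.   32.9] 97.2
119 208 429 [505.2  10.4] [600.   30.8] [552.6  20.6] 97.0
149 211 426 [508.1  -2.4] [602.7  17.9] [555.4   7.8] 96.8
179 213 424 [510.7 -16. ] [606.    4.5] [558.3  -5.8] 97.5
```

View pics/w9.png

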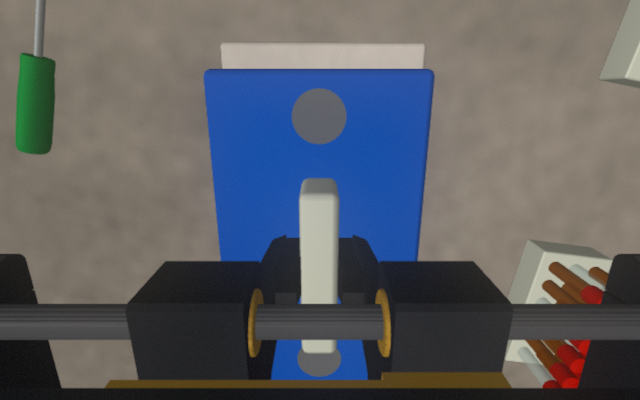

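The cover hides the opening: its top edge is at row 69 and the bay's rim at rows 43-69 beyond it. I'll lower to about 12 mm above the rim and compare edges up close.

Call:
{"api": "send_rows", "payload": {
  "rows": [
    [0,0,0,0,0,-2,1],
    [0,0,0,0,0,-4,1],
    [0,0,0,0,0,-6,1],
    [0,0,0,0,0,-7.8,1],
    [0,0,0,0,0,-8.7,1]
  ]
}}

```text
clock: 14.6
eef_pos: [0.566, -0.0399, 0.1079]
orientation: [-179.8, -0.1, 102.2]
ft_force: [-0.4, -0.1, -3.8]
opening: 0.177
gripper_force: 50.0
```

Call:
{"api": "send_rows", "payload": {
  "rows": [
    [0,0,0,0,0,0,1],
    [0,0,0,0,0,0,1]
  ]
}}

```text
clock: 14.77
eef_pos: [0.5674, -0.0406, 0.1099]
orientation: [-180.0, -0.0, 102.1]
ft_force: [0.6, 0.5, -3.9]
opening: 0.179
gripper_force: 50.0
```

```bash
python3 w.py w10;python3 - <<'E'
from h import *
i=dict(np.load("pics/w10.npz"));im=cv2.imread("pics/w10.png")
z=bot.observe()["eef_pos"][2]-.037+.014
u=np.array([np.cos(np.radians(12)),np.sin(np.radians(12))]);v=np.array([-u[1],u[0]])
m=mask(im,(100,120,40),(128,255,255),(150,0,500,240));w=mask(im,(0,0,140),(180,60,255),(150,20,500,240))
def uv(p,z):
    P=cast(i,[p],z)[0,:2]*1000;return (P@u).round(1),(P@v).round(1)
for c in(240,290,350,400):
    b=np.where(m[:,c])[0].min();ww=np.where(w[:b,c])[0];print(c,b,uv([c,b],z),(ww.min(),ww.max(),uv([c,ww.min()],.06)) if len(ww) else None)
G=im.mean(2).astype(int)
for r in(100,150,200):
    xs=np.where(m[r])[0];a,b=xs.min(),xs.max()+1
    wl=np.where(w[r,:a])[0];wr=np.where(w[r,b:])[0]+b
    print(r,a,b,uv([a,r],z),uv([b,r],z),"bayL",wl.min() if len(wl) else None,wl.max() if len(wl) else None,"bayR",wr.min() if len(wr) else None,wr.max() if len(wr) else None)
    if len(wl) and len(wr):print(uv([wl.min(),r],.06),uv([wr.max()+1,r],.06))
E
```

```text
14.7667 [ 0.56740004 -0.0405721   0.10990701] [-1.79994942e+02 -4.30407133e-02  1.02128673e+02] [ 14.   49.1 -25.2 105.6  35.7  33.4 -21.9] [ 0.61632807  0.45139904 -3.87867996] 0.17913992886930913
[[ 0.978 -0.201 -0.061  0.551]
 [ 0.21   0.936  0.283  0.032]
 [ 0.    -0.289  0.957  0.239]
 [ 0.     0.     0.     1.   ]] 340.6089842013584 318.97933341501385 193.19100421234867
240 69 (np.float64(512.3), np.float64(-74.8)) (np.int64(20), np.int64(59), (np.float64(507.7), np.float64(-51.3)))
290 69 (np.float64(533.2), np.float64(-74.8)) (np.int64(20), np.int64(60), (np.float64(531.5), np.float64(-51.3)))
350 69 (np.float64(558.3), np.float64(-74.7)) (np.int64(20), np.int64(60), (np.float64(560.0), np.float64(-51.2)))
400 69 (np.float64(579.2), np.float64(-74.7)) (np.int64(20), np.int64(60), (np.float64(583.8), np.float64(-51.2)))
100 206 432 (np.float64(496.9), np.float64(-87.3)) (np.float64(593.8), np.float64(-87.2)) bayL 178 205 bayR 432 467
(np.float64(473.9), np.float64(-88.1)) (np.float64(620.8), np.float64(-87.8))
150 211 427 (np.float64(497.1), np.float64(-108.9)) (np.float64(593.6), np.float64(-108.7)) bayL 183 210 bayR 428 461
(np.float64(473.6), np.float64(-113.6)) (np.float64(620.9), np.float64(-113.3))
200 216 422 (np.float64(497.3), np.float64(-132.4)) (np.float64(593.5), np.float64(-132.2)) bayL 189 214 bayR 423 454
(np.float64(473.7), np.float64(-141.3)) (np.float64(620.5), np.float64(-141.1))
```

View pics/w10.png

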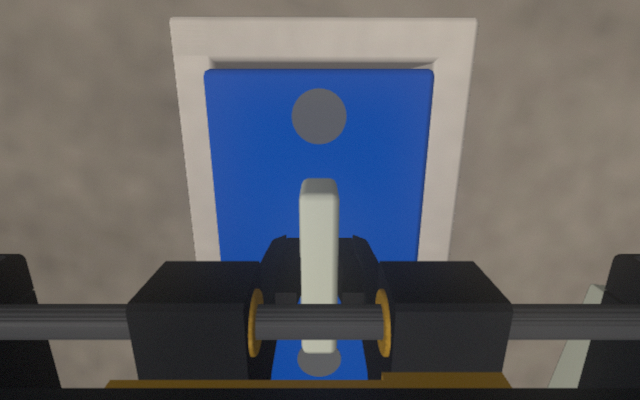

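Rim strips beside the cover are 27 px on the left and 35 px on the right, so I need +1.7 mm along bay x. Length alignment is good. Shifting and lowering gently.

Call:
{"api": "send_rows", "payload": {
  "rows": [
    [0,0,0,0.17,0.03,0,1],
    [0,0,0,0.17,0.03,-0.3,1],
    [0,0,0,0.17,0.03,-0.6,1],
    [0,0,0,0.17,0.03,-0.9,1],
    [0,0,0,0.17,0.03,-1.0,1]
  ]
}}

```text
clock: 15.23
eef_pos: [0.5688, -0.0415, 0.0994]
orientation: [-180.0, 0.0, 102.0]
ft_force: [-0.3, -0.1, -3.4]
opening: 0.177
gripper_force: 50.0
```

Call:
{"api": "send_rows", "payload": {
  "rows": [
    [0,0,0,0,0,-0.2,1],
    [0,0,0,0,0,-0.4,1],
    [0,0,0,0,0,-0.6,1],
    [0,0,0,0,0,-0.7,1],
    [0,0,0,0,0,-0.7,1]
  ]
}}

```text
clock: 15.65
eef_pos: [0.5691, -0.0414, 0.0927]
orientation: [-180.0, 0.0, 102.0]
ft_force: [-0.2, 0.0, -2.7]
opening: 0.178
gripper_force: 50.0
```

Call:
{"api": "send_rows", "payload": {
  "rows": [
    [0,0,0,0,0,-0.1,1],
    [0,0,0,0,0,-0.2,1],
    [0,0,0,0,0,-0.3,1],
    [0,0,0,0,0,-0.4,1],
    [0,0,0,0,0,-0.4,1]
  ]
}}

```text
clock: 16.07
eef_pos: [0.5692, -0.0414, 0.0894]
orientation: [180.0, 0.0, 102.0]
ft_force: [-1.5, 0.5, 4.9]
opening: 0.176
gripper_force: 50.0
```

Call:
{"api": "send_rows", "payload": {
  "rows": [
    [0,0,0,0,0,-0.1,1],
    [0,0,0,0,0,-0.2,1],
    [0,0,0,0,0,-0.3,1],
    [0,0,0,0,0,-0.3,1],
    [0,0,0,0,0,-0.3,1]
  ]
}}

```text
clock: 16.48
eef_pos: [0.5692, -0.0414, 0.0865]
orientation: [180.0, 0.0, 102.0]
ft_force: [-2.3, -0.0, 5.0]
opening: 0.174
gripper_force: 50.0
```

Call:
{"api": "send_rows", "payload": {
  "rows": [
    [0,0,0,0,0,-0.1,1],
    [0,0,0,0,0,-0.2,1],
    [0,0,0,0,0,-0.3,1],
    [0,0,0,0,0,-0.3,1],
    [0,0,0,0,0,-0.3,1]
  ]
}}

```text
clock: 16.9
eef_pos: [0.5692, -0.0414, 0.0838]
orientation: [180.0, 0.0, 102.0]
ft_force: [-3.1, -0.6, 8.5]
opening: 0.178
gripper_force: 50.0
```

Call:
{"api": "send_rows", "payload": {
  "rows": [
    [0,0,0,0,0,-0.1,1],
    [0,0,0,0,0,-0.2,1],
    [0,0,0,0,0,-0.2,1],
    [0,0,0,0,0,-0.2,1]
  ]
}}

```text
clock: 17.23
eef_pos: [0.5693, -0.0414, 0.0837]
orientation: [179.9, 0.1, 102.0]
ft_force: [-6.7, -0.1, 24.7]
opening: 0.177
gripper_force: 50.0
```

```bash
python3 w.py w11|head -1;python3 - <<'E'
from h import *
cv2.imwrite("pics/side1.png",cv2.resize(bot.read_camera("side")[160:290,260:420],(800,600),interpolation=cv2.INTER_CUBIC)) if 0 else None
E
```

```text
17.2333 [ 0.56926316 -0.04139047  0.08367331] [1.79921007e+02 1.00225544e-01 1.02025602e+02] [ 12.8  51.4 -23.1 105.9  37.5  30.4 -23.5] [-6.6778561  -0.11936603 24.69189059] 0.17693449820720114
```

It bottomed out at z≈0.0837 with force rising to 25 N. Unloading, releasing and checking.

Call:
{"api": "send_rows", "payload": {
  "rows": [
    [0,0,0,0,0,0.2,1],
    [0,0,0,0,0,0.2,2],
    [0,0,0,0,0,0.2,3],
    [0,0,0,0,0,0.2,3.5],
    [0,0,0,0,0,0.2,3.5]
  ]
}}

```text
clock: 17.7
eef_pos: [0.5693, -0.0414, 0.0824]
orientation: [180.0, -0.0, 102.0]
ft_force: [1.0, 0.5, 0.9]
opening: 0.393
gripper_force: 0.0
```

Call:
{"api": "send_rows", "payload": {
  "rows": [
    [0,0,0,0,0,2,3.5],
    [0,0,0,0,0,5,3.5],
    [0,0,0,0,0,8,3.5],
    [0,0,0,0,0,11,2],
    [0,0,0,0,0,14,1]
  ]
}}

```text
clock: 18.12
eef_pos: [0.5689, -0.0413, 0.2238]
orientation: [-180.0, -0.0, 102.0]
ft_force: [0.9, -0.1, 0.1]
opening: 0.268
gripper_force: 0.0
```

Call:
{"api": "send_rows", "payload": {
  "rows": [
    [0,0,0,0,0,0,0],
    [0,0,0,0,0,0,0],
    [0,0,0,0,0,0,0]
  ]
}}

```text
clock: 18.37
eef_pos: [0.5686, -0.0417, 0.2219]
orientation: [-179.9, 0.0, 102.0]
ft_force: [-0.0, 0.2, -0.2]
opening: 0.043
gripper_force: 0.0
```

```bash
python3 w.py w12;python3 - <<'E'
from h import *
i=dict(np.load("pics/w12.npz"));im=cv2.imread("pics/w12.png")
m=mask(im,(100,120,40),(128,255,255),(150,0,500,240))
u=np.array([np.cos(np.radians(12)),np.sin(np.radians(12))]);v=np.array([-u[1],u[0]])
def uv(p,z):
    P=cast(i,[p],z)[0,:2]*1000;return (P@u).round(1),(P@v).round(1)
for r in(90,130,170,210):
    xs=np.where(m[r])[0]
    if len(xs):print(r,xs.min(),xs.max()+1,uv([xs.min(),r],.06),uv([xs.max()+1,r],.06))
ys=np.where(m[:,300])[0];print(ys.min(),ys.max(),uv([300,ys.min()],.06),uv([300,ys.max()+1],.06))
# pressing spots as grey discs inside the blue
cs,h=cv2.findContours(m,cv2.RETR_CCOMP,cv2.CHAIN_APPROX_NONE)
for c,k in zip(cs,h[0]):
    if k[3]>=0 and cv2.contourArea(c)>60:
        x,y=c[:,0].mean(0);print("hole",x.round(1),y.round(1),cv2.contourArea(c),np.round(cast(i,[[x,y]],.06)*1000,1))
E
```

```text
18.3667 [ 0.56856973 -0.04173349  0.22191451] [-1.79924727e+02  5.71857673e-03  1.02024603e+02] [ 18.2  40.5 -32.  100.7  28.1  47.  -15.3] [-0.0106951   0.20896742 -0.2378769 ] 0.04285434328377875
[[ 0.978 -0.199 -0.059  0.552]
 [ 0.208  0.936  0.284  0.031]
 [-0.001 -0.29   0.957  0.351]
 [ 0.     0.     0.     1.   ]] 340.6089842013584 318.97933341501385 193.19100421234867
90 260 381 (np.float64(498.0), np.float64(-84.5)) (np.float64(596.9), np.float64(-84.5))
130 262 379 (np.float64(498.1), np.float64(-116.9)) (np.float64(596.9), np.float64(-116.9))
170 264 377 (np.float64(498.1), np.float64(-151.5)) (np.float64(596.9), np.float64(-151.4))
210 266 375 (np.float64(498.2), np.float64(-188.5)) (np.float64(596.9), np.float64(-188.5))
79 237 (np.float64(530.8), np.float64(-76.0)) (np.float64(528.6), np.float64(-216.1))
hole 320.2 184.3 1991.5 [[569.5 -47.   60. ]]
hole 320.3 103.8 717.5 [[555.1  20.4  60. ]]
```

View pics/w12.png

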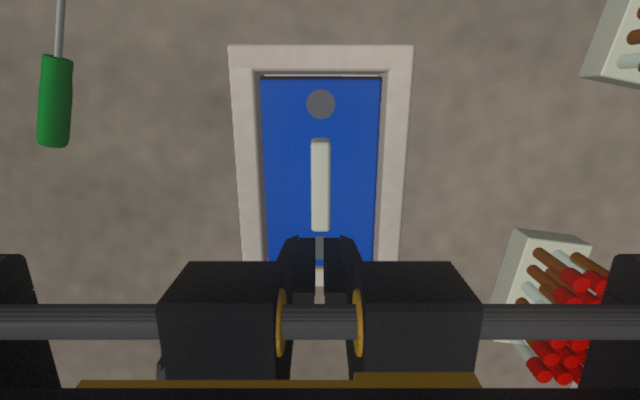

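The cover is in the opening and centred, with the pressing spot at (320,104). I'll press both ends with closed fingertips to confirm they're home (no more picture views; checks will be numeric).

Call:
{"api": "send_rows", "payload": {
  "rows": [
    [0,0,0,-0.4,2,0,0],
    [0,0,0,-1,4.5,-2.5,0],
    [0,0,0,-1.4,6.3,-5.5,0],
    [0,0,0,-1.4,6.3,-8.5,0],
    [0,0,0,-1.4,6.3,-11,0]
  ]
}}

```text
clock: 18.83
eef_pos: [0.5532, 0.0233, 0.1098]
orientation: [-179.8, -0.1, 102.2]
ft_force: [-0.1, -0.5, -0.7]
opening: 0.001
gripper_force: 0.0
```

Call:
{"api": "send_rows", "payload": {
  "rows": [
    [0,0,0,0,0,-1,0],
    [0,0,0,0,0,-2,0],
    [0,0,0,0,0,-2.6,0],
    [0,0,0,0,0,-2.8,0],
    [0,0,0,0,0,-2.8,0]
  ]
}}

```text
clock: 19.25
eef_pos: [0.5554, 0.0215, 0.085]
orientation: [180.0, 0.0, 102.0]
ft_force: [-1.8, 0.3, 0.2]
opening: 0.005
gripper_force: 0.0
```

Call:
{"api": "send_rows", "payload": {
  "rows": [
    [0,0,0,0,0,-0.2,0],
    [0,0,0,0,0,-0.4,0],
    [0,0,0,0,0,-0.6,0],
    [0,0,0,0,0,-0.6,0]
  ]
}}

```text
clock: 19.58
eef_pos: [0.5552, 0.0215, 0.0788]
orientation: [180.0, 0.0, 102.0]
ft_force: [0.0, -0.3, -0.4]
opening: 0.007
gripper_force: 0.0
```

Call:
{"api": "send_rows", "payload": {
  "rows": [
    [0,0,0,0,0,-0.1,0],
    [0,0,0,0,0,-0.2,0],
    [0,0,0,0,0,-0.3,0],
    [0,0,0,0,0,-0.3,0]
  ]
}}

```text
clock: 19.92
eef_pos: [0.5553, 0.0216, 0.0774]
orientation: [179.9, 0.1, 102.0]
ft_force: [-2.5, -1.0, 14.3]
opening: 0.002
gripper_force: 7.2
```

Call:
{"api": "send_rows", "payload": {
  "rows": [
    [0,0,0,0,0,-0.1,0],
    [0,0,0,0,0,-0.2,0],
    [0,0,0,0,0,-0.2,0],
    [0,0,0,0,0,-0.2,0]
  ]
}}

```text
clock: 20.25
eef_pos: [0.5554, 0.0216, 0.0772]
orientation: [179.9, 0.1, 102.0]
ft_force: [-6.6, -1.4, 30.6]
opening: 0.005
gripper_force: 15.5
```

Left end is home: it's rigid at 30 N, with the tip at the rim height. Now the right end.

Call:
{"api": "send_rows", "payload": {
  "rows": [
    [0,0,0,0,0,2,0],
    [0,0,0,0,0,5,0],
    [0,0,0,0,0,6,0],
    [0,0,0,0.7,-3.2,6,0],
    [0,0,0,1.4,-6.4,6,0]
  ]
}}

```text
clock: 20.67
eef_pos: [0.57, -0.0405, 0.135]
orientation: [179.8, -0.1, 102.3]
ft_force: [0.2, -0.5, -0.7]
opening: 0.009
gripper_force: 0.0
```

Call:
{"api": "send_rows", "payload": {
  "rows": [
    [0,0,0,0.7,-3.2,0,0],
    [0,0,0,1.3,-6.3,0,0],
    [0,0,0,1.3,-6.3,-1.5,0],
    [0,0,0,1.3,-6.3,-3.5,0],
    [0,0,0,1.3,-6.3,-4.5,0]
  ]
}}

```text
clock: 21.08
eef_pos: [0.5811, -0.1064, 0.0868]
orientation: [-179.9, -0.0, 101.9]
ft_force: [-0.8, 0.4, 0.6]
opening: 0.0
gripper_force: 0.0
```

Call:
{"api": "send_rows", "payload": {
  "rows": [
    [0,0,0,0,0,-0.3,0],
    [0,0,0,0,0,-0.6,0],
    [0,0,0,0,0,-0.8,0],
    [0,0,0,0,0,-0.8,0]
  ]
}}

```text
clock: 21.42
eef_pos: [0.5824, -0.1049, 0.081]
orientation: [180.0, 0.0, 102.1]
ft_force: [0.3, 0.7, -1.1]
opening: 0.005
gripper_force: 0.0
```

Call:
{"api": "send_rows", "payload": {
  "rows": [
    [0,0,0,0,0,-0.1,0],
    [0,0,0,0,0,-0.3,0],
    [0,0,0,0,0,-0.5,0],
    [0,0,0,0,0,-0.5,0]
  ]
}}

```text
clock: 21.75
eef_pos: [0.5827, -0.1053, 0.0774]
orientation: [179.9, 0.1, 102.0]
ft_force: [-1.7, 0.6, 11.7]
opening: 0.002
gripper_force: 5.9
```

Call:
{"api": "send_rows", "payload": {
  "rows": [
    [0,0,0,0,0,-0.1,0],
    [0,0,0,0,0,-0.2,0],
    [0,0,0,0,0,-0.2,0],
    [0,0,0,0,0,-0.2,0]
  ]
}}

```text
clock: 22.08
eef_pos: [0.5827, -0.1053, 0.0773]
orientation: [179.9, 0.1, 102.0]
ft_force: [-7.0, -0.1, 26.3]
opening: 0.004
gripper_force: 13.1
```

Both ends are rigid at the same height. Retreating and verifying numerically.

Call:
{"api": "send_rows", "payload": {
  "rows": [
    [0,0,0,0,0,2,0],
    [0,0,0,0,0,5,0],
    [0,0,0,0,0,9,0],
    [0,0,0,0,0,13,0],
    [0,0,0,-2,2,16,0]
  ]
}}

```text
clock: 22.5
eef_pos: [0.5657, -0.0893, 0.2367]
orientation: [179.6, 0.2, 101.6]
ft_force: [1.5, -0.5, 0.5]
opening: 0.004
gripper_force: 0.0
```

Call:
{"api": "send_rows", "payload": {
  "rows": [
    [0,0,0,-3,3,0,0],
    [0,0,0,-7,6,0,0],
    [0,0,0,-11,9,0,0],
    [0,0,0,-14,11,0,0],
    [0,0,0,-14,11,0,0]
  ]
}}

```text
clock: 22.92
eef_pos: [0.4166, 0.0272, 0.2342]
orientation: [-179.8, -0.0, 102.4]
ft_force: [-0.5, 0.4, -0.6]
opening: 0.004
gripper_force: 0.0
```

```bash
python3 - <<'E'
from h import *
for n in("top","side"):
    i=bot.camera_info(n);im=bot.read_camera(n)
    bb={"top":((410,190,490,250),(295,150,395,232)),"side":((300,290,420,400),(280,170,400,280))}[n]
    print(n,"orange",rect(i,mask(im,(3,140,80),(18,255,255),bb[0]),.088),"cover",rect(i,mask(im,(105,120,50),(125,255,255),bb[1]),.06))
print(bot.observe()["ft_force"],bot.observe()["clock"])
E
```

```text
top orange [(494.9, -336.5, 110.1, 11.8, -85.9)] cover [(569.4, -41.6, 167.3, 97.5, -78.2)]
side orange [(490.2, -350.2, 126.9, 22.3, -86.8)] cover [(567.4, -45.6, 166.8, 98.9, -77.9)]
[0.5186439  0.01909892 0.09572256] 23.0167
```

```bash
python3 -c "
from bench import bot
print(bot.hand_in())"
```

```text
the job is handed in; nothing more can be done
None
```

The job is handed in at about 23 s with no verdict shown: the divider stands fully down in the green slot and the cover sits home at both ends by my measurements, but I viewed 12 pictures against the limit of 10.

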